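# Lock the cam-arm coupler onto the media vessel

## Robot

A 6-joint arm with a two-finger parallel gripper is mounted at the origin on the work surface. World frame = base frame: x ahead of the robot, y to its left, z up, the work surface at z = 0. Lengths are in mm, angles in rad, forces in N, time in s.
With the tool pointing down it reaches from about 325 to 875 mm from the base axis. Payload 4.4 kg.
Tool frame: the origin (TCP) lies on the centre line of the jaws, within the pads' length; the fingertips stand ahead of it and the grasp point (between the pads) lies 6 mm ahead of it (ctrl.tcp_to_tips is the z of the fingertips in the tool frame, in mm); z points along the fingers, y is the direction in which the jaws open and shut (so a half turn about z gives the same grasp; the last joint's range is limited). The gripper opens to 85 mm and grips with 20 to 120 N. Pads are 22 mm wide; open, the fingers measure 114 mm over their backs; the gripper's body (76 mm by 85 mm) begins 54 mm behind the grasp point. The pads swing forward as they close: fully open they stand 13 mm farther back than shut.
Start: joints at [1.198, 0.207, 1.542, -0, 1.393, -0.15], TCP at [127.063, 560.788, 256.282] pointing down, gripper open.
Joint ranges: [-2.73, 2.73], [-0.86, 2.22], [0.23, 2.46], [-1.11, 4.25], [0.08, 2.63], [-2.82, 2.82]. Speed limits (rad/s): [2.79, 2.79, 3.14, 3.14, 3.14, 3.14].

## Interface

Orientations are given as a 3x3 rotation matrix whose columns are the frame's x, y, z axes.
In Python, from plant import ctrl, sensors, optics gives the robot as it stands. Calls block until the motion is done:
- ctrl.move_ptp(position, orientation): joint-space move of the TCP to a pose.
- ctrl.move_l(position, rot=None, vel=150, threshold=None): straight line of the TCP; rot=None keeps the orientation; vel is the mean speed in mm/s. With threshold (N) it stops when the force on the tool has changed by that much, and returns True; else False.
- ctrl.set_joints(angles): joint-space move.
- ctrl.gripper_to(opening, force=None): finger opening in mm; force is the grip in N (None keeps the last); returns when the fingers have stopped.
- ctrl.hold(seconds).
- ctrl.solve_ik(position, orientation): joint angles nearest the present ones, or None.
- sensors.read_state(): the state.
- optics.grab_frame(name): name is "scene" or "top"; returns (picture, depth): 420x560x3 uint8, red, green, blue; 420x560 float32, mm along the optical axis (not along the pixel's ray), 0 where there is no reading.
- optics.camera_params(name): a dict with "mtx" (3x3 intrinsics, pixels), "k1" (the pictures are not rectified: a ray, as slopes to the right and down, at radius r is drawn at 1 + k1 r^2 times it, then the intrinsics apply), "R" (3x3) and "t" (3): a world point X has camera coordinates R X + t. Camera axes: x right, y down, z forward; pixel columns grow to the right and rows downward; lengths in mm; the calibration is good to about 2 mm. A picture is of the moment at which its call begins. camera_params takes no time and is no camera call.
A pose or a line that the arm cannot do raises ctrl.MotionError and nothing moves.
- ctrl.finish_job(): hands the job in, once; it reports no verdict.
The state is a dict: "t": time; "q": joint angles; "qvel": joint speeds; "tau": joint torques, N m; "eef_pos": TCP position; "eef_rot": TCP orientation; "force": force on the tool from outside, world axes, zero at the start; "wrist_torque": the same for the moment, N m; "grip_width": finger opening in mm.
Only numpy, scipy, OpenCV 4.12 (cv2) and the standard library are available. Lean on these libraries where they do the work, as an engineer would, in place of code of your own. Each camera call takes 0.05 s, during which the arm holds its last target. There are 200 camera calls.

## Task

Close off the steel media vessel that has the grooved port: set the loose cam-arm coupler over the port, mouth down and arms still raised, lower it gently without letting it drop until you feel it home on the rubber gasket (how far the port stands up differs each time), then swing its two cam arms down together, keeping them about level with each other, until both are fully down at their stops. Never ram the port or lean hard on the arms, leave everything else on the bench where it is, and let go at the end.

Things in the scene. Friction and masses are not known exactly. Their poses are not given: they have to be found in the camera images.
- coupler: Loose aluminium cap like an upside-down cup: 44 mm outside, 38 mm tall, bore 32.4 mm and 32.5 mm deep, about 0.28 kg. Stands mouth down on the bench. Origin: centre of the mouth (its lowest plane); z up. Flat steel cam arms are hinged on its +y and -y sides; the free +x and -x sides are 44 mm apart to grip.
- camarm_a (a joint): Swing (rad) of the +y cam arm about a pivot 21 mm from the coupler's axis, 11 mm above its mouth, parallel to its x. 0: raised, sloping outward 50 degrees up; 0.87 level; 1.6 the stop, 42 degrees below level, locked. Flat bar 12 mm wide, 5 mm thick, tip 52 mm from the pivot. Stiff hinge (0.09 N m), stays where left; cannot be swung while the coupler sits over 5 mm too high.
- camarm_b (a joint): The same for the cam arm on the coupler's -y side. Pushing both arms down from above, 35 to 50 mm either side of the coupler's axis, takes about 6 to 16 N in all, most in the last 0.3 rad, where the cams draw the coupler down onto the gasket; at the stops the force climbs steeply: over 20 N there is leaning too hard.
- camarm_a_tip (a point): Point in the middle of arm a's bar, 50 mm from its pivot.
- camarm_b_tip (a point): Point in the middle of arm b's bar, 50 mm from its pivot.
- vessel: Fixed steel vessel with the grooved port: cylinder 114 mm across, domed shoulder 104 mm high; on its axis an upright round port about 185 mm high. Origin: centre of its underside, z up. The port is screwed in by hand: its real height is up to 12 mm above or below every height given here, and is not measured. It and the smooth-spouted vessel (same body) may stand on either side.
- port_seat (a point): On the port's axis, 150 mm above the bench: nominal (see vessel) centre of the coupler's mouth with the gasket flat. Unlocked it rests 2 mm higher, locked 0 to 1.5 mm. Port from the top: gasket 23 mm across, 7 mm tall, springy (6 N/mm over 2.5 mm, then hard); lip 30 mm across, top at 178 mm chamfered to 24 mm, underside at 164 mm; groove 19 mm across; collar 30 mm. Any yaw fits.
- jar: A glass jar 72 mm across, 100 mm tall, with a brass-coloured lid; bystander, to be left alone. Origin: centre of its underside.
- tip_box: A pipette-tip box, green with a clear lid, 78 by 113 mm, 61 mm tall; bystander, to be left alone. Origin: centre of its underside.
- tube_rack: A tube rack, orange, 70 by 150 mm, its eight blue-capped tubes 122 mm tall; bystander, to be left alone. Origin: centre of its underside.
- microplate: A white well plate, 86 by 128 mm, 14 mm high; bystander, to be left alone. Origin: centre of its underside.
- marker: A black marker pen lying down, 130 mm long, 14 mm thick; bystander, to be left alone. Origin: centre of its underside.
- reagent: An amber bottle with a blue cap, 60 mm across, 130 mm tall; bystander, to be left alone. Origin: centre of its underside.
- plain_vessel: The other steel vessel, fixed: same body, 114 mm across and 104 mm high, with a smooth thin spout 18 mm across topped by a plain 26 mm disc, 170 mm above the bench; not to be used. Origin: centre of its underside.
There are look-alikes about, which are no part of the job. What is shaped like the coupler but red is not meant. What is shaped like the vessel but orange is not meant.

How it is judged:
By the outcome, as a careful person would: the job done as asked, in the order asked, and still so for the second after the job is handed in, with the robot touching nothing.
It also fails if it takes over 61 s, if anything falls off the work surface, if the arm or the gripper's body presses on something with over 40 N, if the wrist force passes 120 N, or if a joint passes its speed limit or range.

## Working session

There is one attempt and no reset: what is moved stays moved. The work goes in short steps, each a Python script; the robot and the scene stay as the last script left them, time stands still between calls to the robot, and variables do not carry over. Pictures are saved under pics/ and viewed, about 8 in all and at most 12, crops included, and the job is handed in when it is done.

```bash
ls; mkdir -p pics
cat > h.py <<'E'
import numpy as np, cv2
from plant import ctrl, sensors, optics
def cloud(name):
    im,d=optics.grab_frame(name); p=optics.camera_params(name); K=p["mtx"];k1=p["k1"]
    v,u=np.mgrid[:420,:560]; 
    n=cv2.undistortPoints(np.stack([u,v],-1).reshape(-1,1,2).astype(np.float64),np.array(K,float),np.array([k1,0,0,0.])).reshape(420,560,2)
    c=np.dstack([n*d[...,None],d]); w=(c-np.array(p["t"]))@np.array(p["R"])
    w[d<=0]=np.nan
    return im,d,w
def save(im,f): cv2.imwrite("pics/"+f,cv2.cvtColor(im,cv2.COLOR_RGB2BGR))
E
python3 - <<'E'
from h import *
for n in("scene","top"):
    im,d,w=cloud(n); save(im,n+"0.png"); np.savez("pics/"+n+"0.npz",im=im,d=d,w=w)
    p=optics.camera_params(n); print(n,-np.array(p["R"]).T@p["t"],np.array(p["mtx"])[0,0],p["k1"],np.array(p["R"]).round(2).tolist())
print(sensors.read_state(),ctrl.tcp_to_tips)
E
```

```text
pics
scene [1118.23460777 -737.93999902  738.46131976] 458.5045141645671 -0.14494810633824115 [[0.77, 0.64, 0.02], [0.36, -0.41, -0.84], [-0.52, 0.66, -0.54]]
top [ 388.84815211    8.4750776  1244.9479972 ] 485.75656109405816 -0.006021720712143844 [[0.03, -1.0, 0.02], [-0.99, -0.03, -0.1], [0.1, -0.02, -0.99]]
{'t': 0.1, 'q': array([ 1.19748675e+00,  2.07380571e-01,  1.54286469e+00, -8.42928753e-06,
        1.39350268e+00, -1.50518466e-01]), 'qvel': array([-0.00062755, -0.00106428, -0.00391507,  0.00077229,  0.00155247,
        0.00086282]), 'tau': array([-1.18769789e-03, -3.84086430e+01, -2.92549574e+01, -2.94181445e-04,
        4.72905624e-03, -2.27742424e-05]), 'eef_pos': array([126.82919546, 560.16454005, 255.19040658]), 'eef_rot': array([[-9.75284754e-01,  2.20950316e-01, -7.78304561e-04],
       [ 2.20951463e-01,  9.75282734e-01, -2.00986631e-03],
       [ 3.14986404e-04, -2.13215950e-03, -9.99997677e-01]]), 'force': array([ 0.10103776,  0.08925407, -0.34774047]), 'wrist_torque': array([ 0.03971206, -0.00351998,  0.07288645]), 'grip_width': 85.43351949506847} 25.0
```

View pics/scene0.png

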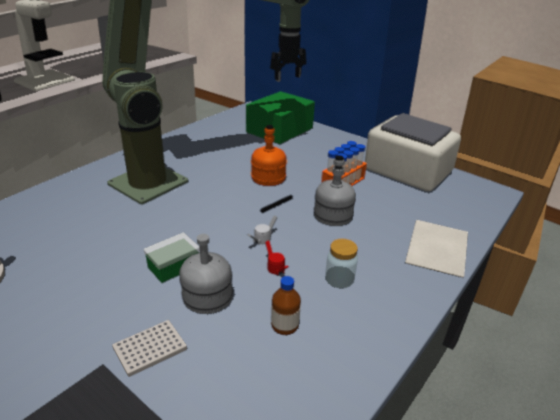

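View pics/top0.png

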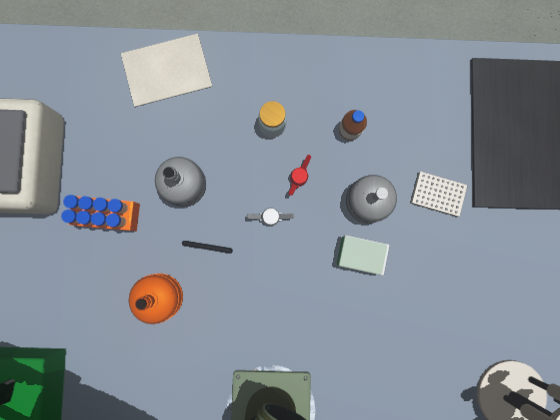

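Coupler candidates are the silver one (scene 263,234 / top 270,216) and the red look-alike (scene 276,262). Vessel candidates are grey with a dark-topped port (scene 335,195 / top 180,181), grey with a light disc (scene 205,275 / top 372,198), and orange (scene 268,160). I choose the silver coupler and the dark-topped grey vessel, and will check both in a crop.

Run:
```python
from h import *
s=np.load("pics/scene0.npz"); t=np.load("pics/top0.npz")
im=s["im"]
cr=[cv2.resize(im[y:y+80,x:x+66],(264*1,320),interpolation=cv2.INTER_CUBIC) for x,y in((303,148),(172,230),(230,200))]
save(np.hstack(cr),"crop.png")
w=t["w"]; im=t["im"].astype(int); hsv=cv2.cvtColor(t["im"],cv2.COLOR_RGB2HSV)
# coupler cap top
def roi(x0,x1,y0,y1): 
    m=np.zeros((420,560),bool); m[y0:y1,x0:x1]=1; return m
z=w[...,2]
m=roi(240,300,200,235)&(z>25)&(z<50); P=w[m]; print("coupler top",m.sum(),np.nanmedian(P,0),P.min(0),P.max(0))
mid=(P.min(0)+P.max(0))/2;print(mid)
m=roi(240,300,200,235)&(z>8); P=w[m][:,:2]; c=P.mean(0); U,S,V=np.linalg.svd(P-c,full_matrices=False); print("all",c,np.degrees(np.arctan2(V[0,1],V[0,0])),S/np.sqrt(len(P)), "bbox",P.min(0),P.max(0))
for nm,r in(("v",(150,210,150,212)),("plain",(340,400,170,225))):
  for lo,hi in((20,60),(60,100),(120,160),(150,172),(168,200)):
    m=roi(*r)&(z>lo)&(z<hi); P=w[m]
    if len(P): print(nm,lo,hi,len(P),((P.min(0)+P.max(0))/2).round(1),np.median(P,0).round(1),np.ptp(P,0).round(1))
w=s["w"];z=w[...,2]
for nm,r in(("S v",(310,365,145,225)),("S coup",(240,290,205,250))):
  for lo,hi in((8,35),(35,45),(60,100),(120,160),(150,172),(168,205)):
    m=roi(*r)&(z>lo)&(z<hi); P=w[m]
    if len(P): print(nm,lo,hi,len(P),((P.min(0)+P.max(0))/2).round(1),np.median(P,0).round(1),np.ptp(P,0).round(1),P[:,2].max())
```

```text
coupler top 347 [479.02997829  15.88401005  36.63136957] [457.63532426 -40.68675103  25.24674497] [500.77171783  73.21977015  48.92730255]
[479.20352105  16.26650956  37.08702376]
all [478.68175094  16.26106342] -87.66169293172594 [26.14304581  9.18726755] bbox [457.63532426 -40.68675103] [500.77171783  73.21977015]
v 20 60 101 [544.9 223.7  39.9] [519.7 198.9  32.5] [90.3 80.7 39.6]
v 60 100 1101 [557.3 238.4  80.1] [546.1 225.6  92.1] [114.2 113.   39.9]
v 120 160 48 [555.2 236.1 139.8] [549.9 230.1 154.5] [25.4 21.2 39.3]
v 150 172 34 [555.  236.1 161.2] [549.9 229.9 156.7] [22.9 21.2 20.1]
v 168 200 155 [557.3 240.  182.5] [556.  238.7 188.5] [28.3 28.  25.1]
plain 20 60 108 [ 515.3 -207.6   40. ] [ 501.1 -184.7   32.2] [90.9 64.8 39.8]
plain 60 100 1104 [ 527.  -232.6   80.2] [ 519.3 -217.9   92.1] [114.2 113.8  39.6]
plain 120 160 15 [ 524.5 -226.9  142.4] [ 523.1 -225.   132.8] [13.  12.4 33.9]
plain 150 172 110 [ 527.5 -232.9  164.8] [ 526.9 -232.6  168.8] [25.2 26.1 14.5]
plain 168 200 80 [ 527.3 -233.1  171.1] [ 527.7 -234.1  169.8] [25.  25.1  6.2]
S v 8 35 472 [524.6 340.3  21.5] [560.3 209.8  22.8] [184.3 321.6  26.8] 34.89273244513664
S v 35 45 189 [524.9 338.8  40.1] [550.7 211.4  39.9] [181.  317.9   9.9] 44.99515006454152
S v 60 100 985 [529.7 331.9  80. ] [558.7 215.7  83.2] [173.1 304.8  39.9] 99.9104962653552
S v 120 160 369 [507.4 354.  140.1] [497.2 383.7 122.8] [134.4 269.2  39.7] 159.94362952458067
S v 150 172 74 [558.3 235.  161.1] [563.6 230.5 157.5] [29.4 31.2 21.9] 171.99404386733428
S v 168 205 103 [558.5 236.1 181.3] [563.1 230.8 182.9] [29.8 26.6 25.6] 194.09320606121358
S coup 8 35 230 [469.3  60.1  21.5] [484.2   7.   20.5] [161.5 194.8  26.9] 34.962886770511076
S coup 35 45 171 [505.7  11.9  40. ] [482.5  11.2  39. ] [ 93.6 112.6   9.8] 44.86794116733092
```

View pics/crop.png

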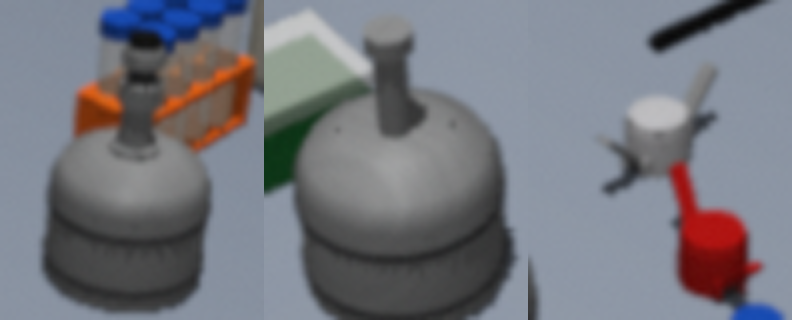

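The left crop shows the black-gasketed, grooved port at scene (339,160), so that's the right vessel. The middle crop is the plain disc, and the right crop is the silver coupler standing mouth down with arms raised. Next I'll grasp the coupler.

```bash
cat >> h.py <<'E'
def R(yaw): # tool down, tool y along heading yaw (deg)
    a=np.radians(yaw); y=np.array([np.cos(a),np.sin(a),0]); z=np.array([0,0,-1.]); return np.column_stack([np.cross(y,z),y,z])
def st(m=""):
    s=sensors.read_state(); print(m,"t%.2f"%s["t"],s["eef_pos"].round(1),"F",s["force"].round(1),"M",s["wrist_torque"].round(2),"w%.1f"%s["grip_width"],s["q"].round(2)); return s
E
python3 - <<'E'
from h import *
t=np.load("pics/top0.npz"); w=t["w"]; z=w[...,2]
m=np.zeros((420,560),bool); m[150:212,150:210]=1; m&=z>182; P=w[m]
print(m.sum(),((P.min(0)+P.max(0))/2).round(1),P.mean(0).round(1),np.ptp(P,0).round(1),np.percentile(P[:,2],[10,50,90]).round(1))
c=[479.2,16.2]
ctrl.gripper_to(70,40)
q=[ctrl.solve_ik([*c,120],R(a)) for a in(2.3,-177.7)]; print(q)
q0=sensors.read_state()["q"]
k=min((0,1),key=lambda i: 9 if q[i] is None else abs(q[i][5]))
Ro=R((2.3,-177.7)[k])
ctrl.move_ptp([*c,120],Ro); st("above")
ctrl.move_l([*c,32],vel=80); st("down")
ctrl.gripper_to(40,40); st("grip")
ctrl.move_l([*c,240],vel=150); st("up")
print(k)
E
```

```text
117 [557.5 240.2 188.6] [556.7 239.5 188.8] [27.2 25.7 12.8] [183.3 190.  192.3]
[array([-1.46969771e-01,  1.69530101e-01,  1.89638352e+00, -4.44089210e-16,
        1.07567903e+00, -1.87112344e-01]), None]
above t2.77 [479.4  16.9 120.2] F [ 0.2  0.2 -0.7] M [ 0.01 -0.02  0.04] w70.4 [-0.15  0.17  1.9   0.    1.08 -0.19]
down t4.02 [479.8  16.1  32.5] F [ 0.2 -0.2 -0.4] M [-0.02 -0.02  0.03] w69.9 [-0.15  0.33  1.93  0.    0.88 -0.19]
grip t4.37 [479.8  16.1  32.7] F [-0.7  0.3  4.8] M [0.02 0.17 0.02] w43.1 [-0.15  0.33  1.93 -0.    0.88 -0.19]
up t5.90 [478.4  16.3 238.8] F [ 0.4 -0.1 -3.1] M [ 0.04  0.02 -0.03] w43.1 [-0.15  0.02  1.79 -0.    1.34 -0.19]
0
```

Run:
```python
from h import *
ctrl.move_l([557.3,239.9,250],rot=R(2.3),vel=180); ctrl.hold(0.2); s=st("over")
for a in(92.3,-87.7): print(a,ctrl.solve_ik([557.3,239.9,250],R(a)))
for n in("scene","top"):
    im,d,w=cloud(n); np.savez("pics/"+n+"1.npz",im=im,d=d,w=w)
    if n=="scene": save(cv2.resize(im[95:215,270:420],(750,600),interpolation=cv2.INTER_CUBIC),"over_s.png")
```

```text
over t7.57 [557.3 239.2 250.1] F [-0.5  0.6 -3.4] M [ 0.    0.01 -0.01] w43.3 [ 0.26  0.28  1.47 -0.    1.4   0.22]
92.3 [ 2.63940543e-01  2.77952984e-01  1.46698036e+00 -4.44089210e-16
  1.39665931e+00 -1.34699836e+00]
-87.7 [ 2.63940543e-01  2.77952984e-01  1.46698036e+00 -4.44089210e-16
  1.39665931e+00  1.79459430e+00]
```

View pics/over_s.png

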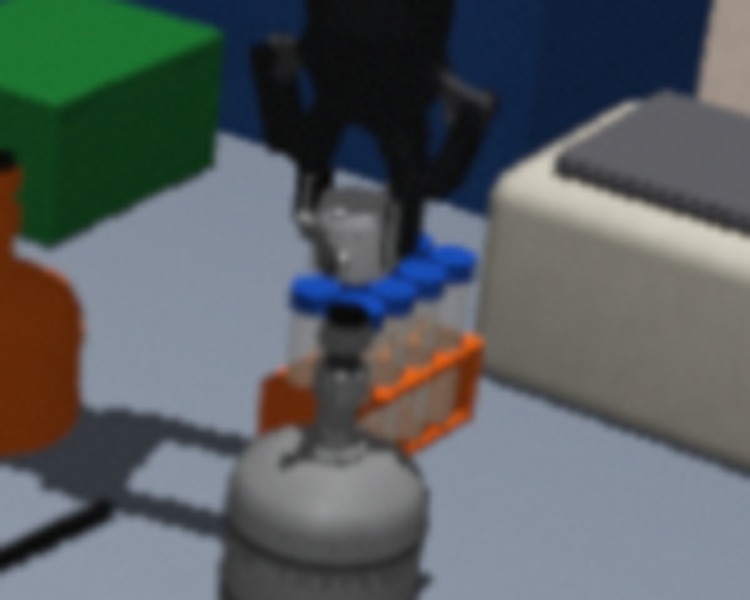

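The coupler at crop (352,240) hangs roughly on axis over the gasket at crop (347,313). I'll measure the relative offset in this same view by fitting known-radius circles to the depth points.

Run:
```python
from h import *
from scipy.optimize import least_squares
s=np.load("pics/scene1.npz"); w=s["w"]; im=s["im"].astype(int); z=w[...,2]
near=np.hypot(w[...,0]-557.5,w[...,1]-239.5)<45
def fit(P,r):
    f=lambda p: np.hypot(P[:,0]-p[0],P[:,1]-p[1])-r
    o=least_squares(f,[557,239],loss="soft_l1",f_scale=1); return o.x.round(1),np.median(abs(o.fun)).round(2),len(P)
g=im.min(-1)
for lo,hi,r,nm in((213,240,22,"coupler"),(164+8,182,15,"lip"),(188,200,11.5,"gasket"),(40,80,57,"body")):
    ok=(np.hypot(w[...,0]-557.5,w[...,1]-239.5)<(75 if r==57 else 32))&(z>lo)&(z<hi)
    if r==22: ok&=g>75
    print(nm,fit(w[ok],r))
# visible mask column centroids
for nm,lo,hi,cond in(("coupler",213,240,g>75),("lip+gasket",168,200,g>=0)):
    ok=near&(z>lo)&(z<hi)&cond; v,u=np.nonzero(ok)
    for r in np.unique(v): print(nm,r,u[v==r].min(),u[v==r].max(),round(np.median(z[r][ok[r]])),end=" | ")
    print()
ok=(np.hypot(w[...,0]-557.5,w[...,1]-239.5)<15)&(z>170)&(z<206); print("max z",np.sort(z[ok])[-8:].round(1))
# predicted columns for an axis point through (557.3,239.6)
p=optics.camera_params("scene")
for Z in(190,175,220,235):
    q=cv2.projectPoints(np.array([[557.3,239.6,Z]]),cv2.Rodrigues(np.array(p["R"]))[0],np.array(p["t"],float),np.array(p["mtx"],float),np.array([p["k1"],0,0,0.]))[0]; print(Z,q.ravel().round(1))
```

```text
coupler (array([555.2, 233.8]), np.float64(1.51), 63)
lip (array([557.5, 239.3]), np.float64(0.97), 42)
gasket (array([556.3, 238.4]), np.float64(1.89), 31)
body (array([557. , 239.8]), np.float64(1.19), 497)
coupler 142 330 330 230 | coupler 143 337 337 240 | coupler 144 337 345 239 | coupler 145 332 345 236 | coupler 146 332 345 234 | coupler 147 332 345 231 | coupler 148 332 345 227 | coupler 149 332 346 224 | coupler 150 338 345 222 | coupler 151 341 341 218 | 
lip+gasket 155 338 339 190 | lip+gasket 156 336 342 192 | lip+gasket 157 335 343 191 | lip+gasket 158 335 343 191 | lip+gasket 159 334 343 187 | lip+gasket 160 334 344 186 | lip+gasket 161 334 344 183 | lip+gasket 162 333 344 181 | lip+gasket 163 333 344 178 | lip+gasket 164 334 343 177 | lip+gasket 165 335 343 172 | lip+gasket 166 339 340 170 | 
max z [192.  192.  192.  192.2 192.3 192.5 192.8 193.5]
190 [339. 157.]
175 [338.4 161.9]
220 [340.1 146.9]
235 [340.6 141.7]
```

Run:
```python
from h import *
c=[557.4,239.9]
ctrl.move_l([*c,232],vel=40); st("pre")
h=ctrl.move_l([*c,176],vel=15,threshold=4); s=st(f"hit {h}")
ctrl.hold(0.2); st("settled")
```

```text
pre t8.27 [557.3 239.9 231.6] F [ 0.2 -0.2 -2.7] M [-0.    0.04  0.03] w42.9 [ 0.26  0.29  1.49 -0.    1.36  0.22]
hit True t10.70 [557.4 240.3 191. ] F [ 0.4 -0.9  2.5] M [-0.01 -0.24 -0.01] w43.3 [0.26 0.33 1.53 0.   1.28 0.22]
settled t10.90 [557.4 240.4 190.9] F [ 2.4 -2.2  4.2] M [-0.27 -0.32 -0.  ] w43.3 [0.26 0.33 1.53 0.   1.28 0.22]
```

It stopped at mouth z ≈ 159, matching gasket top ≈ 192 minus 32.5, so it's home. Next I'll release, lift, turn 90°, and look.

Run:
```python
from h import *
ctrl.gripper_to(62); st("rel")
c=[557.4,239.9]
ctrl.move_l([*c,262],vel=120)
im,d,w=cloud("scene"); np.savez("pics/scene2.npz",im=im,d=d,w=w)
save(cv2.resize(im[95:215,270:420],(750,600),interpolation=cv2.INTER_CUBIC),"seated.png")
ctrl.move_ptp([*c,262],R(92.3)); st("turned")
```

```text
rel t11.22 [555.3 241.  189. ] F [-0.4 -0.2 -0.5] M [-0.01  0.01 -0.05] w62.0 [0.27 0.33 1.53 0.   1.29 0.22]
turned t13.43 [557.3 239.9 261.6] F [0.4 0.2 0.3] M [-0.01 -0.03 -0.  ] w61.8 [ 0.26  0.27  1.45  0.    1.42 -1.35]
```

View pics/seated.png

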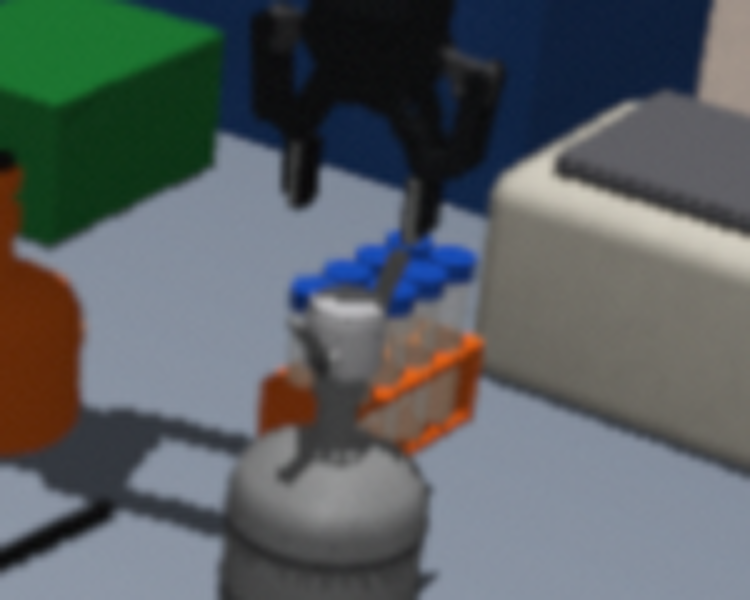

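The coupler sits upright on the port with both arms raised (crop 345,330) and the gripper is clear. Next I'll press the arms down in small monitored steps.

Run:
```python
from h import *
c=[557.4,239.9]
ctrl.gripper_to(70)
ctrl.move_l([*c,240],vel=80); s=st("pre"); f0=s["force"][2]
z=240; log=[]
while z>170:
    z-=2
    ctrl.move_l([*c,z],vel=20,threshold=7)
    s=sensors.read_state(); f=s["force"][2]-f0
    log.append((z,round(float(s["eef_pos"][2]),1),round(float(f),1),round(float(s["wrist_torque"][0]),2)))
    if f>12 : break
print(log); st("end")
```

```text
pre t14.10 [556.7 239.7 238.6] F [ 0.8  0.2 -0.3] M [-0.01 -0.04  0.02] w70.4 [ 0.26  0.29  1.48  0.    1.38 -1.35]
[(238, 238.2, -0.2, 0.02), (236, 236.0, 0.2, 0.0), (234, 233.8, -0.2, -0.02), (232, 231.8, 0.5, -0.01), (230, 229.8, 1.2, -0.02), (228, 227.8, 0.5, 0.04), (226, 225.8, 0.4, 0.0), (224, 223.7, 0.2, -0.0), (222, 221.8, 0.1, 0.02), (220, 219.7, -0.6, -0.03), (218, 217.7, 0.5, 0.0), (216, 215.8, 0.3, -0.01), (214, 213.8, 0.3, -0.04), (212, 212.0, -0.2, 0.01), (210, 210.7, 2.5, 0.01), (208, 209.2, 6.4, -0.03), (206, 207.6, 7.2, 0.07), (204, 205.9, 7.2, 0.02), (202, 204.1, 8.7, 0.11), (200, 202.2, 8.5, 0.01), (198, 200.4, 8.9, 0.04), (196, 198.6, 8.4, 0.01), (194, 196.7, 9.5, -0.03), (192, 194.8, 9.6, 0.0), (190, 192.9, 9.4, -0.05), (188, 190.9, 9.9, -0.1), (186, 188.9, 9.6, -0.16), (184, 187.2, 10.9, -0.13), (182, 185.4, 11.5, -0.19), (180, 183.4, 11.2, -0.24), (178, 181.5, 12.1, -0.19)]
end t21.85 [559.6 240.3 181.5] F [-0.7 -0.7 11.8] M [-0.19  0.11 -0.01] w70.0 [ 0.26  0.34  1.53 -0.    1.26 -1.35]
```

Run:
```python
from h import *
c=[557.4,239.9]
z=178; log=[]
while z>162:
    z-=1
    ctrl.move_l([*c,z],vel=12,threshold=5)
    s=sensors.read_state(); f=s["force"][2]+0.3
    log.append((z,round(float(s["eef_pos"][2]),1),round(float(f),1),round(float(s["wrist_torque"][0]),2)))
    if f>15 : break
print(log); st("end")
im,d,w=cloud("scene"); np.savez("pics/scene3.npz",im=im,d=d,w=w)
save(cv2.resize(im[115:205,280:400],(800,600),interpolation=cv2.INTER_CUBIC),"press.png")
```

```text
[(177, 180.6, 12.4, -0.1), (176, 179.7, 13.6, -0.07), (175, 178.7, 12.7, -0.15), (174, 177.7, 12.8, -0.17), (173, 176.6, 11.9, -0.13), (172, 175.8, 12.2, -0.27), (171, 175.1, 14.9, -0.21), (170, 174.9, 16.5, -0.3)]
end t23.85 [560.2 240.5 174.9] F [-2.1 -0.8 16.2] M [-0.3   0.32  0.02] w70.3 [ 0.26  0.35  1.54 -0.    1.25 -1.35]
```

View pics/press.png

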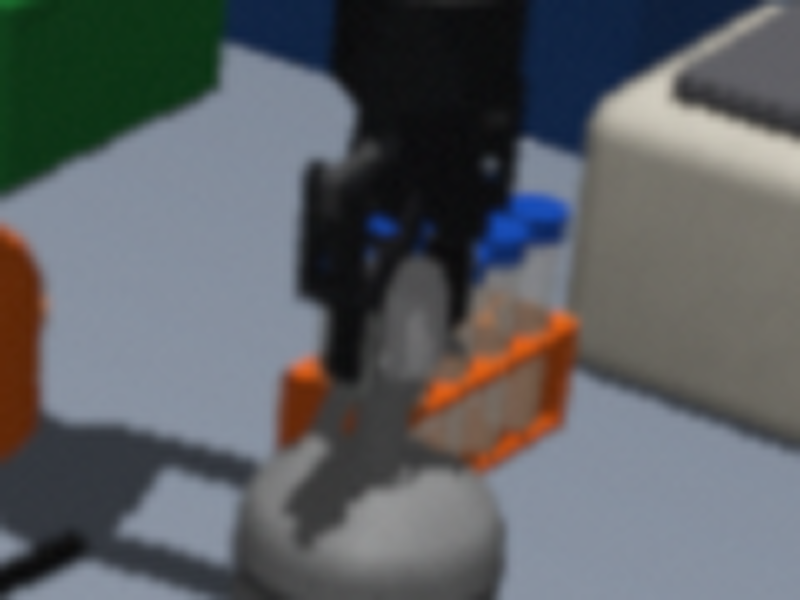

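```bash
cat >> h.py <<'E'
def arms(tag):
    out=[]
    for n in("scene","top"):
        im,d,w=cloud(n); np.savez("pics/"+n+tag+".npz",im=im,d=d,w=w)
        a=np.radians(2.3); X=w[...,0]-557.4; Y=w[...,1]-239.7
        x=X*np.cos(a)+Y*np.sin(a); y=-X*np.sin(a)+Y*np.cos(a); z=w[...,2]
        for nm,sg in(("a",1),("b",-1)):
            r=y*sg; m=(abs(x)<6.5)&(r>27)&(r<80)&(z>112)&(z<215)
            if m.sum()<4: print(n,nm,m.sum()); continue
            p=np.polyfit(r[m],z[m],1); print(n,nm,m.sum(),"elev %.0f"%np.degrees(np.arctan(p[0])),"z@45 %.1f"%np.polyval(p,45),"rmax %.0f"%r[m].max(),"z %.0f-%.0f"%(z[m].min(),z[m].max()))
        m=(np.hypot(x,y)<15)&(z>150)&(z<225); print(n,"cap top",np.median(z[m]).round(1),m.sum())
    return out
E
python3 - <<'E'
from h import *
c=[557.4,239.9]
ctrl.move_l([*c,250],vel=120); st()
ctrl.move_l([480,120,270],vel=200)
arms("4")
s=np.load("pics/scene4.npz")["im"];t=np.load("pics/top4.npz")["im"]
save(np.hstack([cv2.resize(x,(400,400),interpolation=cv2.INTER_CUBIC) for x in(s[130:210,300:380],t[130:230,130:230])]),"arms4.png")
E
```

```text
t24.72 [556.6 239.7 248.6] F [ 0.5  0.  -0.7] M [0.   0.02 0.01] w70.0 [ 0.26  0.28  1.47  0.    1.4  -1.35]
scene a 5 elev -34 z@45 142.4 rmax 57 z 132-144
scene b 80 elev -43 z@45 150.9 rmax 66 z 133-187
scene cap top 195.1 47
top a 1
top b 0
top cap top nan 0
  return _methods._mean(a, axis=axis, dtype=dtype,
  ret = ret.dtype.type(ret / rcount)
```

View pics/arms4.png

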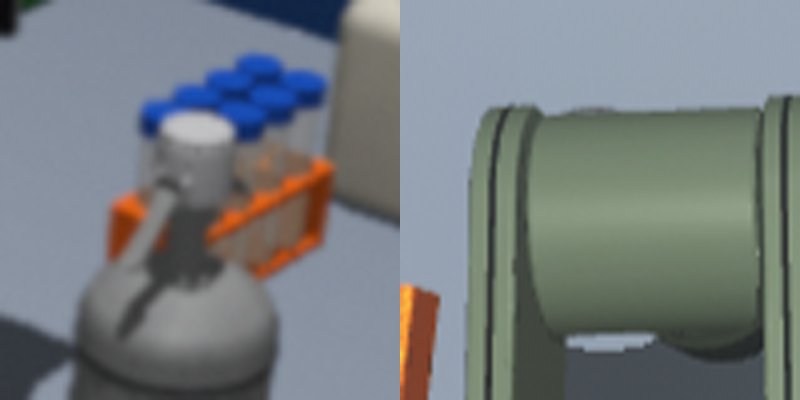

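Scene view shows arm b well down (crop 150,215). Arm a is hidden and the robot blocks the top camera, so I'll move aside and measure again.

Run:
```python
from h import *
q=sensors.read_state()["q"].copy(); q[0]-=1.0; ctrl.set_joints(q); st()
arms("5")
s=np.load("pics/scene5.npz")["im"];t=np.load("pics/top5.npz")["im"]
save(np.hstack([cv2.resize(x,(400,400),interpolation=cv2.INTER_CUBIC) for x in(s[130:180,320:370],t[140:200,140:200])]),"arms5.png")
d=np.load("pics/top5.npz"); w=d["w"]
for u0,nm in((0,"top"),):
    a=np.radians(2.3); X=w[...,0]-557.4; Y=w[...,1]-239.7
    x=X*np.cos(a)+Y*np.sin(a); y=-X*np.sin(a)+Y*np.cos(a); z=w[...,2]
    for sg in(1,-1):
        m=(abs(x)<5)&(y*sg>15)&(y*sg<75)
        print(sg,sorted([(int(r),int(h)) for r,h in zip((y*sg)[m],z[m])])[::2])
```

```text
t27.42 [ 361.7 -338.3  269.7] F [-0.1 -0.4 -0.1] M [0.03 0.05 0.01] w69.8 [-0.93  0.02  1.72  0.    1.4  -1.54]
scene a 3
scene b 79 elev -42 z@45 151.0 rmax 63 z 133-169
scene cap top 194.8 43
top a 60 elev -42 z@45 149.6 rmax 61 z 133-165
top b 92 elev -42 z@45 150.0 rmax 61 z 134-168
top cap top 194.5 147
1 [(15, 193), (15, 195), (17, 194), (17, 194), (19, 193), (21, 187), (25, 167), (28, 164), (29, 162), (31, 161), (32, 160), (34, 98), (34, 158), (34, 161), (36, 159), (37, 154), (39, 98), (39, 99), (40, 151), (40, 153), (42, 95), (43, 148), (43, 151), (44, 95), (45, 148), (45, 151), (46, 144), (47, 92), (47, 92), (48, 146), (49, 145), (50, 89), (50, 91), (51, 142), (51, 144), (52, 142), (54, 83), (54, 140), (54, 142), (56, 140), (57, 140), (60, 134), (61, 132)]
-1 [(15, 195), (15, 196), (16, 107), (16, 193), (17, 102), (17, 196), (18, 106), (18, 190), (18, 192), (20, 103), (20, 178), (20, 187), (20, 190), (21, 96), (21, 170), (21, 171), (21, 181), (22, 103), (22, 188), (23, 169), (23, 171), (23, 171), (24, 100), (24, 165), (25, 166), (25, 170), (26, 163), (27, 105), (27, 166), (27, 168), (29, 98), (29, 163), (29, 164), (30, 106), (31, 162), (31, 163), (32, 101), (32, 159), (33, 162), (34, 158), (34, 159), (35, 160), (36, 102), (36, 155), (37, 160), (38, 99), (38, 153), (38, 156), (40, 96), (40, 151), (40, 154), (41, 156), (42, 150), (42, 152), (43, 155), (44, 147), (44, 149), (44, 150), (46, 91), (46, 147), (47, 91), (47, 150), (48, 147), (49, 89), (49, 140), (49, 149), (50, 85), (50, 144), (51, 87), (52, 81), (52, 83), (52, 142), (53, 135), (54, 63), (54, 78), (54, 139), (54, 143), (55, 30), (55, 32), (55, 67), (55, 81), (56, 0), (56, 19), (56, 20), (56, 74), (56, 138), (56, 141), (57, 63), (57, 65), (58, -2), (58, 1), (58, 136), (58, 136), (60, 133), (61, 0), (61, 5), (63, -3), (63, -2), (65, -3), (66, 0), (68, -4), (68, 0), (70, -4), (71, 0), (73, -5), (74, 0)]
```

View pics/arms5.png

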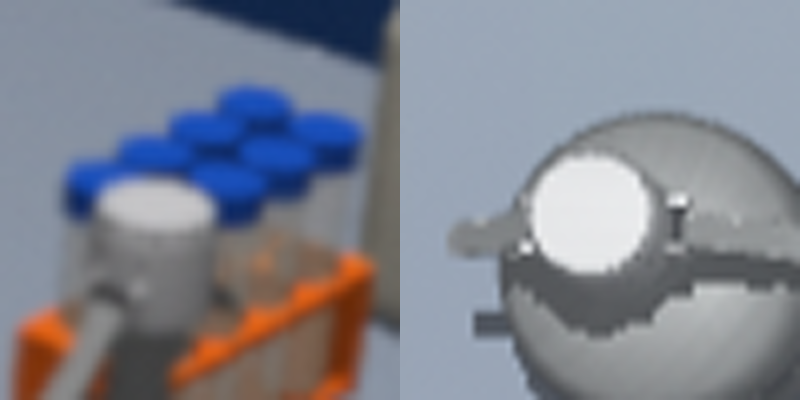

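The top view shows both arms sloping down equally either side of the cap (crop 480,235 and 740,235), each at −42°, which is the stop. The robot is clear, so I'll hand in.

```bash
python3 -c "
from h import *
ctrl.finish_job(); st()"
```

```text
the job is handed in; nothing more can be done
the job is handed in; nothing more can be done
```

The coupler is on the grooved port with both cam arms fully down, and the job is handed in. The robot had let go and moved clear by about 27 s; the limit was 61 s.

- **Seating:** I gripped the silver coupler by its free sides and lowered it at 15 mm/s until the force rose by about 5 N. That was at a mouth height of about 159 mm, as expected from the gasket top seen at about 192 mm.
- **Arms:** I pressed both arms down together with the open fingertips in 1–2 mm steps. The force was 7–14 N on the way and rose sharply to 16.5 N at the stops, where I backed off.
- **Final check:** The top camera put both arms at −42°, their stop, and within 0.5 mm of each other in height. The cap top was at 194.5 mm, about 2 mm lower than when it was unlocked, so the cams have drawn it down.
- **Checks that disagreed or fell short:**
    - In the scene camera, a circle fit of the held coupler was off by about 6 mm in y. I put this down to the cam arm in view and did not use it.
    - The scene camera could not measure arm a, which was hidden behind the coupler. An earlier 5-point reading of −34° was too sparse to count, so arm a's angle rests on the top view alone.
    - At the stop the load leaned towards arm b.
    - I did not re-measure the bystanders. Nothing showed a touch on them.

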